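Hang the parts pail from the tool rail of an electronics bench

TASK

Hook the green S-hook over the aluminium tool rail, somewhere near the middle of the rail, and let go so that it hangs there by its upper curl. Then hang the red parts pail by its cross bar in the hook's lower curl, clear of the table, and let go. The black hook and the blue pail are not wanted.

Things in the scene. Friction and masses are not known exactly. Their poses are not given: they have to be found in the camera images.
- green_hook_grip (a point): Green flat S-hook, 80 mm tall, 20 thick (y), standing on its lower curl. Point: middle of upper curl, 64 mm up. z up, x from stem to free leg. Outer flanks 48 mm apart along x, upright from 16 above to 22 mm below: grasp there from above. Arch inside: 32 mm wide, ceiling 8 mm above point; leg ends 42 below, flared out. About 90 g. A black twin is a bystander.
- green_hook_cup (a point): Middle of the flat floor (8 mm thick) of the green hook's lower curl, a cup open upwards on the -x side of the stem, 64 mm wide (x) from stem to end lip, which is 10 mm high, 8 thick. 56 mm to -x of the other hook point, 56 below it. Let go on the rail, the hook leans up to 18 degrees (less if the stem is near it): foot in under the rail, top out over the cup.
- red_pail_grip (a point): Red pail, 76 mm wide, 45 high; stiff bail: 8 mm square cross bar along y, 73 mm long inside, 55 mm open below it to the rim: the cup's lip goes in there from the side. On the bar stands a red grip, 16 (x) by 14 (y), 88 tall. Point: on its axis, 16 below its top, 180 above the pail's base; grasp here from above, closing along y. Bar's underside 80 mm below it. About 160 g. Blue twin: bystander.
- rail_top (a point): Fixed aluminium flat-bar rail, 16 mm thick (x), 340 long (y), 50 tall, on end posts, free below and behind. Point: middle of its top edge, 235 mm above the table. y along it, x across, away from the robot. Hooks and pails (196 mm tall) stand on the robot's side, left and right; free before its middle. Best hang the hook with its x along rail x, cup towards the robot.
Not all that is in view belongs to the job. Several things look just like the part that bears green_hook_grip: the one meant starts farthest to the robot's right.

How it is judged:
By the outcome, as a careful person would: the job done as asked, in the order asked, and still so for the second after the job is handed in, with the robot touching nothing.
It also fails if it takes over 64 s, if anything falls off the work surface, if the arm or the gripper's body presses on something with over 40 N, if the wrist force passes 120 N, or if a joint passes its speed limit or range.

ROBOT

A 6-joint arm with a two-finger parallel gripper is mounted at the origin on the work surface. World frame = base frame: x ahead of the robot, y to its left, z up, the work surface at z = 0. Lengths are in m, angles in rad, forces in N, time in s.
With the tool pointing down it reaches from about 0.35 to 0.775 m from the base axis. Payload 7.3 kg.
Tool frame: the origin (TCP) lies between the finger pads; the fingertips stand 22 mm ahead of it and the grasp point (between the pads) lies 3 mm ahead of it; z points along the fingers, y is the line along which they close (so a half turn about z gives the same grasp; the last joint's range is limited). The gripper opens to 92 mm and grips with 3 to 60 N. Pads are 19 mm wide; open, the fingers measure 130 mm over their backs; the gripper's body (75 mm by 190 mm) begins 47 mm behind the grasp point.
Start: joints at [1.135, 0.342, 1.524, -0, 1.275, -0.146], TCP at [0.15, 0.503, 0.249] pointing down, gripper open.
Joint ranges: [-2.53, 2.53], [-0.77, 2.02], [0.04, 2.7], [-1, 4.14], [0.28, 2.66], [-3.11, 3.11]. Speed limits (rad/s): [2.57, 2.57, 3.14, 3.14, 3.14, 3.14].

INTERFACE

Orientations are given as a unit quaternion [x, y, z, w].
In Python, from cell import ctrl, grab_frame, camera_info gives the robot as it stands.
- The arm moves only by the shell command python3 -m jog 'ROWS' [FORCE]. ROWS is JSON, a list of rows, each an object of numbers: "tx", "ty", "tz": the shift along the world's x, y, z in mm; "rx", "ry", "rz": the turn, a rotation vector about the world's x, y, z in degrees; "claw": the closure, from 0 (fully open) to 1 (shut). A call has 1 to 5 rows; each row shifts and turns the commanded pose from where the row before left it; what a row does not reach is not made up. A row lasts 1/8 s, in which the tool goes at most 62.5 mm and 10.7 degrees, less where a joint would pass 70% of its speed; a pose out of reach is approached as far as the arm can. A call with a gripper value outside its range is refused whole. The fingers move at their own pace and stop on an object; FORCE is the grip in N (left out, the last holds). Time passes only in rows, so rows that do not move let the fingers close. It gives the time, the measured TCP pose, the force, the opening and the grip force at its end, in the units of the state.
- ctrl.state(): the state, without advancing time (a new reading comes with each control period).
- grab_frame(name): name is "scene" or "top" or "wrist"; returns the picture (420x560x3 uint8, red, green, blue); there is no depth.
- camera_info(name): a dict with "vfov" (degrees; the focal length in pixels is half the picture's height over the tangent of half this angle, whatever the lens; pixels are square), "cx", "cy" (the principal point, pixels), "world_to_cam" (4x4, takes a point from world to camera coordinates). Camera axes: x right, y down, z forward; pixel columns grow to the right and rows downward; lengths in m; the calibration is good to about 2 mm. A picture is of the moment at which its call begins: read the wrist's pose just before it. camera_info takes no time and is no camera call; for the wrist camera it gives the pose at the moment of the call.
- ctrl.job_done(): hands the job in; it is judged then, once.
The state is a dict: "t": time; "joint_positions": joint angles; "qvel": joint speeds; "joint_efforts": joint torques, N m; "eef_pos": TCP position; "tool_rot": TCP orientation; "wrist_force": force on the tool from outside, world axes, zero at the start; "moment": the same for the moment, N m; "grip_width": finger opening in m; "gripper_force": force on a finger pad.
Only numpy, scipy, OpenCV 4.12 (cv2) and the standard library are available. Lean on these libraries where they do the work, as an engineer would, in place of code of your own. Each camera call takes 0.05 s, during which the arm holds its last target. There are 200 camera calls.

## Working session

There is one attempt and no reset: what is moved stays moved. The work goes in short steps, Python scripts to look and compute and a shell command to move; the robot and the scene stay as the last step left them, time stands still between calls to the robot, and variables do not carry over. Pictures are saved under pics/ and viewed, at most 10 in all, crops included, and the job is handed in when it is done.

```bash
mkdir -p pics
cat > h.py <<'E'
import numpy as np,cv2
from cell import ctrl,grab_frame,camera_info
def snap(n,f):
    im=grab_frame(n); cv2.imwrite('pics/'+f,im[:,:,::-1]); return im
def ray(ci,u,v):
    f=210/np.tan(np.radians(ci['vfov'])/2); T=np.array(ci['world_to_cam'])
    d=T[:3,:3].T@np.array([(u-ci['cx'])/f,(v-ci['cy'])/f,1]); return -T[:3,:3].T@T[:3,3],d
def atz(ci,u,v,z):
    c,d=ray(ci,u,v); return c+d*(z-c[2])/d[2]
def tri(obs):
    A=np.zeros((3,3));b=np.zeros(3)
    for ci,u,v in obs:
        c,d=ray(ci,u,v); d=d/np.linalg.norm(d); P=np.eye(3)-np.outer(d,d);A+=P;b+=P@c
    p=np.linalg.solve(A,b); r=[]
    for ci,u,v in obs: r.append(np.round(np.array(proj(ci,p))-(u,v),1))
    return p,r
def proj(ci,p):
    f=210/np.tan(np.radians(ci['vfov'])/2); q=np.array(ci['world_to_cam'])@np.append(p,1)
    return q[0]/q[2]*f+ci['cx'],q[1]/q[2]*f+ci['cy']
E
python3 - <<'E'
from h import *
a=snap('scene','s0.png');b=snap('top','t0.png')
for n in('scene','top','wrist'): 
    c=camera_info(n); print(n,{k:np.round(v,3).tolist() if not isinstance(v,str) else v for k,v in c.items()}, 'pos',ray(c,0,0)[0])
print(ctrl.state())
E
```

```text
scene {'vfov': 51.732, 'cx': 282.613, 'cy': 214.279, 'world_to_cam': [[0.577, 0.816, 0.011, -0.309], [0.607, -0.42, -0.674, -0.161], [-0.546, 0.396, -0.738, 1.486], [0.0, 0.0, 0.0, 1.0]]} pos [ 1.0866067  -0.40394625  0.99219648]
top {'vfov': 49.888, 'cx': 287.644, 'cy': 205.677, 'world_to_cam': [[-0.016, -1.0, -0.027, 0.093], [-0.993, 0.019, -0.115, 0.472], [0.116, 0.024, -0.993, 1.44], [0.0, 0.0, 0.0, 1.0]]} pos [0.30392757 0.04895502 1.48681832]
wrist {'vfov': 59.016, 'cx': 275.561, 'cy': 206.987, 'world_to_cam': [[0.285, 0.958, -0.0, -0.524], [0.915, -0.272, 0.298, -0.037], [0.285, -0.085, -0.955, 0.39], [0.0, 0.0, 0.0, 1.0]]} pos [0.07182914 0.52519301 0.38338444]
{'t': 0.1, 'joint_positions': array([ 1.13499342e+00,  3.42671152e-01,  1.52489750e+00,  1.82775910e-06,
        1.27537901e+00, -1.46001953e-01]), 'qvel': array([-0.00014633, -0.00228279, -0.00196696,  0.00126458, -0.00016837,
       -0.00043942]), 'joint_efforts': array([ 3.27823000e-03, -4.31999052e+01, -2.44696695e+01,  7.23144226e-02,
        5.26514417e-02, -4.58274690e-05]), 'eef_pos': array([0.14986911, 0.50282459, 0.24811341]), 'tool_rot': array([ 1.44394183e-01,  9.89520015e-01, -6.48791180e-04, -1.95157830e-04]), 'wrist_force': array([0.20901501, 0.09744442, 0.07596686]), 'moment': array([ 0.00830515,  0.04759084, -0.01456128]), 'gripper_force': 0.0, 'grip_width': 0.0918785601574988}
```

View pics/s0.png

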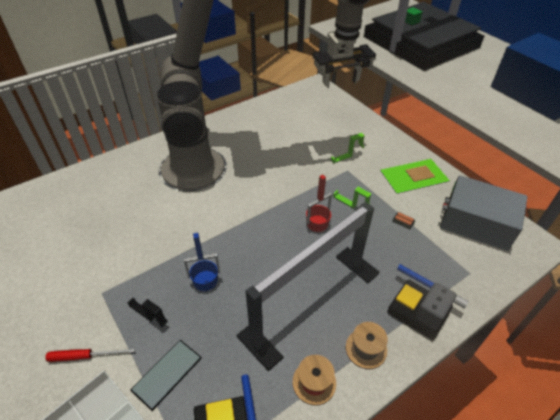

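View pics/t0.png

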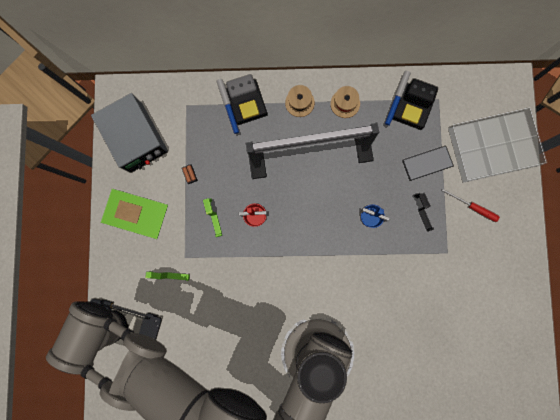

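The green hooks are at top (212,217) / scene (355,197) and top (168,275) / scene (350,150). The black hook is at top (424,212), the red pail at top (255,214) and the blue pail at (373,215). The robot's right is image right in the top view, so I want the hook at (212,217).

Run:
```python
from h import *
a=cv2.imread('pics/s0.png');b=cv2.imread('pics/t0.png')
c1=cv2.resize(b[190:245,195:275],None,fx=5,fy=5,interpolation=cv2.INTER_CUBIC)
c2=cv2.resize(a[165:235,300:380],None,fx=5,fy=5,interpolation=cv2.INTER_CUBIC)[:275]
c2=cv2.resize(a[168:238,300:380],(400,350),interpolation=cv2.INTER_CUBIC)
c3=cv2.resize(b[120:160,240:385],None,fx=5,fy=5,interpolation=cv2.INTER_CUBIC)
o=np.zeros((560,800,3),np.uint8);o[:275,:400]=c1;o[:350,400:]=c2;o[355:555,:725]=c3
cv2.imwrite('pics/c0.png',o)
t=camera_info('top')
for n,u,v,z in[('hookhi',210,205,.08),('hooklo',217,232,.01),('pailgrip',255,213,.19),('railL',252,147,.235),('railR',376,130,.235),('far hook',150,275,.08)]: print(n,atz(t,u,v,z))
```

```text
hookhi [0.47466805 0.32846955 0.08      ]
hooklo [0.39337264 0.31894396 0.01      ]
pailgrip [0.43547352 0.1757354  0.19      ]
railL [0.61948353 0.17838325 0.235     ]
railR [ 0.66063753 -0.1739822   0.235     ]
far hook [0.25920053 0.515038   0.08      ]
```

View pics/c0.png

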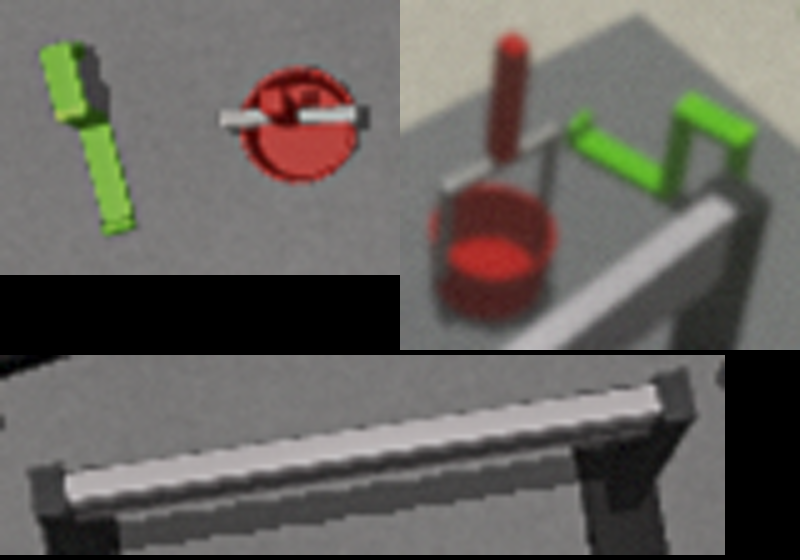

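The crop confirms that the wanted green hook stands with its arch away from the robot and its cup towards it. The red pail has its bar along y, and the rail is turned about +6.7°. I'll move the wrist over the hook next.

```bash
python3 -m jog '[{"tx":40,"ty":-25,"tz":10,"rz":-9},{"tx":40,"ty":-25,"tz":10,"rz":-9},{"tx":40,"ty":-25,"tz":10,"rz":-9},{"tx":40,"ty":-25,"tz":10,"rz":-9},{"tx":40,"ty":-25,"rz":-9}]'
python3 -m jog '[{"tx":40,"ty":-25,"rz":-9},{"tx":40,"ty":-25,"rz":-9},{},{}]'
python3 - <<'E'
from h import *
import pickle
s=ctrl.state();c=camera_info('wrist');snap('wrist','w1.png');pickle.dump(c,open('w1.pkl','wb'));print(s['eef_pos'],s['tool_rot'],s['joint_positions'])
E
```

```text
[0.14986911 0.50282459 0.24811341] [ 1.44394183e-01  9.89520015e-01 -6.48791180e-04 -1.95157830e-04] [ 1.13499342e+00  3.42671152e-01  1.52489750e+00  1.82775910e-06
  1.27537901e+00 -1.46001953e-01]invalid input
invalid input
```

View pics/w1.png

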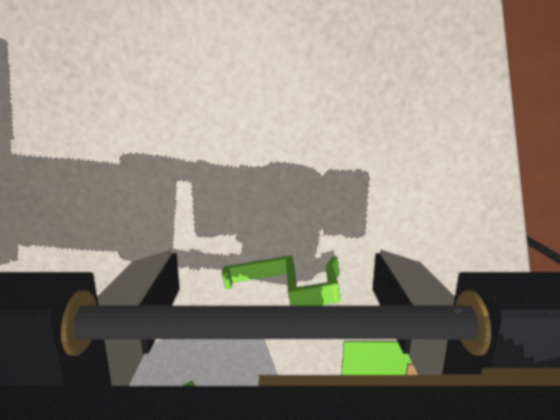

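The move was refused and the arm hasn't moved; this view shows only the other green hook. I'll resend with every field given.

```bash
python3 -m jog '[{"tx":40,"ty":-25,"tz":10,"rx":0,"ry":0,"rz":-9,"claw":0},{"tx":40,"ty":-25,"tz":10,"rx":0,"ry":0,"rz":-9,"claw":0},{"tx":40,"ty":-25,"tz":10,"rx":0,"ry":0,"rz":-9,"claw":0},{"tx":40,"ty":-25,"tz":10,"rx":0,"ry":0,"rz":-9,"claw":0},{"tx":40,"ty":-25,"tz":0,"rx":0,"ry":0,"rz":-9,"claw":0}]'
```

```text
t: 0.78
eef_pos: [0.3514, 0.3774, 0.2894]
tool_rot: [0.514, 0.858, 0.001, 0.0]
wrist_force: [0.9, 1.2, -1.0]
grip_width: 0.0918
gripper_force: 0.0
```

```bash
python3 -m jog '[{"tx":40,"ty":-50,"tz":5,"rx":0,"ry":0,"rz":-9,"claw":0},{"tx":40,"ty":-50,"tz":5,"rx":0,"ry":0,"rz":-9,"claw":0},{"tx":0,"ty":0,"tz":0,"rx":0,"ry":0,"rz":0,"claw":0}]'
python3 - <<'E'
from h import *
import pickle
s=ctrl.state();c=camera_info('wrist');snap('wrist','w2.png');pickle.dump(c,open('w2.pkl','wb'));print(s['eef_pos'],s['tool_rot'],s['joint_positions'])
E
```

```text
t: 1.15
eef_pos: [0.4302, 0.2777, 0.2984]
tool_rot: [0.643, 0.766, -0.0, 0.0]
wrist_force: [0.2, 1.0, 0.3]
grip_width: 0.092
gripper_force: 0.0
[0.43023347 0.27770466 0.29835973] [ 6.42851065e-01  7.65991044e-01 -1.40304949e-04  4.57669427e-04] [ 4.23984523e-01  2.83199335e-01  1.46975375e+00 -9.62421136e-04
  1.38849551e+00  2.49791877e-01]
```

View pics/w2.png

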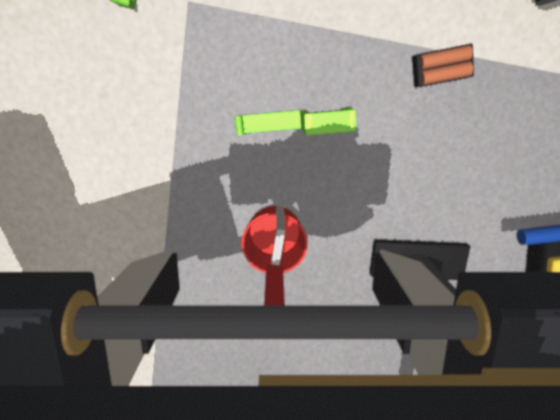

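The wrist view shows the hook lying nearly along the image rows. Its arch top has corners (304,112), (355,109), (357,128) and (305,133), and its lip end is at (239,125). The pail is at (275,240), with its grip running down to (275,300).

Run:
```python
from h import *
import pickle
c=pickle.load(open('w2.pkl','rb'));t=camera_info('top')
im=cv2.imread('pics/w2.png');hsv=cv2.cvtColor(im,cv2.COLOR_BGR2HSV)
m=cv2.inRange(hsv,(35,100,60),(60,255,255));m[:90]=0;m[150:]=0
ct,_=cv2.findContours(m,0,2);k=max(ct,key=cv2.contourArea);print(cv2.boundingRect(k),cv2.minAreaRect(k))
print(tri([(c,330,120.5),(t,207.9,206.6)]))
P=[atz(c,*q,.08) for q in[(304,112.5),(355.5,109.5),(357,128.5),(305,133)]]
print(np.round(P,4),np.mean(P,0))
for e in[(P[1]-P[0]),(P[2]-P[3])]:print(np.linalg.norm(e),np.degrees(np.arctan2(e[1],e[0])))
L=atz(c,239,125,.018);d=np.mean(P,0)-L;print('lip',L,np.degrees(np.arctan2(d[1],d[0])),np.linalg.norm(d[:2]))
o=cv2.resize(im[90:150,220:380],(800,300),interpolation=cv2.INTER_CUBIC);cv2.imwrite('pics/c2.png',o)
```

```text
(235, 108, 121, 27) ((295.2486572265625, 122.46879577636719), (24.770174026489258, 120.3539047241211), 87.61405944824219)
(array([0.4724359 , 0.33883122, 0.06219432]), [array([-0.6, -0. ]), array([-0. , -0.2])])
[[0.4451 0.3426 0.08  ]
 [0.4913 0.3535 0.08  ]
 [0.4968 0.337  0.08  ]
 [0.4497 0.3245 0.08  ]] [0.47070959 0.33941719 0.08      ]
0.04753274415569801 13.246788579852424
0.048778465874589484 14.892823452471365
lip [0.38258062 0.31474134 0.018     ] 15.642091677206526 0.09151837655921768
```

View pics/c2.png

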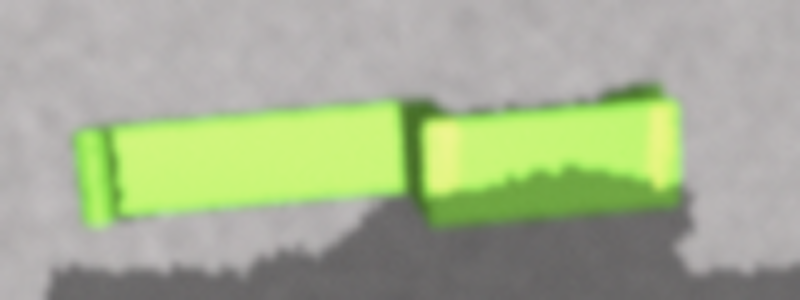

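```bash
python3 -m jog '[{"tx":30,"ty":0,"tz":0,"rx":0,"ry":0,"rz":4,"claw":0},{"tx":30,"ty":0,"tz":0,"rx":0,"ry":0,"rz":0,"claw":0},{"tx":0,"ty":0,"tz":0,"rx":0,"ry":0,"rz":0,"claw":0}]'
python3 - <<'E'
from h import *
import pickle
s=ctrl.state();c=camera_info('wrist');im=snap('wrist','w3.png');pickle.dump(c,open('w3.pkl','wb'));print(s['eef_pos'],s['tool_rot'])
c2=pickle.load(open('w2.pkl','rb'))
for z in(.06,.08):print(proj(c,atz(c2,330.4,122.2,z)))
def pts(f,cc):
    hsv=cv2.cvtColor(cv2.imread(f),cv2.COLOR_BGR2HSV);m=cv2.inRange(hsv,(35,100,60),(60,255,255))
    ct,_=cv2.findContours(m,0,2);u0,v0=proj(cc,(.44,.33,.05));return m,min(ct,key=lambda k:-cv2.contourArea(k)+3*np.hypot(*(k.mean((0,1))-(u0,v0))))
for f,cc in(('pics/w2.png',c2),('pics/w3.png',c)):
    m,k=pts(f,cc);print(cv2.boundingRect(k))
x,y,w,h=cv2.boundingRect(k);b=cv2.imread('pics/w3.png')
x0,y0=x-15,y-15;print('crop origin',x0,y0);cv2.imwrite('pics/c3.png',cv2.resize(b[max(y0,0):max(y0,0)+60,x0:x0+160],None,fx=5,fy=5,interpolation=cv2.INTER_CUBIC))
E
```

```text
t: 1.58
eef_pos: [0.488, 0.282, 0.2975]
tool_rot: [0.612, 0.791, -0.0, -0.0]
wrist_force: [0.1, 0.8, -0.3]
grip_width: 0.0917
gripper_force: 0.0
[0.48797551 0.28198306 0.29750879] [ 6.12183105e-01  7.90715810e-01 -4.33778950e-04 -4.06017109e-04]
(np.float64(276.8644388622119), np.float64(116.3393357732479))
(np.float64(273.9243380075505), np.float64(115.73471420587525))
(235, 108, 121, 27)
(186, 103, 118, 24)
crop origin 171 88
```

View pics/c3.png

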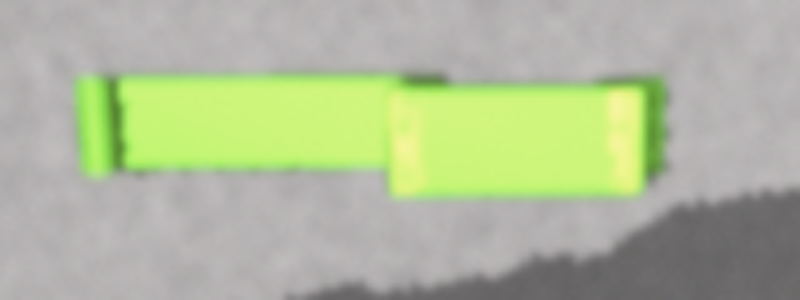

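Run:
```python
from h import *
import pickle
c2=pickle.load(open('w2.pkl','rb'));c=pickle.load(open('w3.pkl','rb'))
A=[(304.4,113.6),(355.6,109.2),(356,130.6),(305.6,135.2)];B=[(248.6,105),(299.2,105),(299.6,126.6),(248.8,126.8)]
P=[tri([(c2,*a),(c,*b)])[0] for a,b in zip(A,B)]
print(np.round(P,4),np.mean(P,0))
Q=[atz(c,*b,.08) for b in B];print(np.round(Q,4),np.mean(Q,0));e=Q[1]+Q[2]-Q[0]-Q[3];print(np.degrees(np.arctan2(e[1],e[0])))
```

```text
[[0.4459 0.3416 0.0765]
 [0.4909 0.3536 0.0822]
 [0.4968 0.3347 0.0779]
 [0.4508 0.3225 0.0785]] [0.47109848 0.3381141  0.07876758]
[[0.4461 0.3418 0.08  ]
 [0.4911 0.3534 0.08  ]
 [0.4967 0.3348 0.08  ]
 [0.4508 0.3227 0.08  ]] [0.47116634 0.33816701 0.08      ]
14.63867656882302
```

```bash
python3 -m jog '[{"tx":-9,"ty":28,"tz":-30,"rx":0,"ry":0,"rz":0,"claw":0},{"tx":-8,"ty":28,"tz":-40,"rx":0,"ry":0,"rz":0,"claw":0},{"tx":0,"ty":0,"tz":-50,"rx":0,"ry":0,"rz":0,"claw":0},{"tx":0,"ty":0,"tz":-40,"rx":0,"ry":0,"rz":0,"claw":0},{"tx":0,"ty":0,"tz":0,"rx":0,"ry":0,"rz":0,"claw":0}]'
```

```text
t: 2.25
eef_pos: [0.4676, 0.3367, 0.136]
tool_rot: [0.612, 0.791, -0.003, -0.002]
wrist_force: [0.6, 0.3, 0.3]
grip_width: 0.0917
gripper_force: 0.0
```

```bash
python3 -m jog '[{"tx":3,"ty":1,"tz":-35,"rx":0,"ry":0,"rz":0,"claw":0},{"tx":0,"ty":0,"tz":-34,"rx":0,"ry":0,"rz":0,"claw":0},{"tx":0,"ty":0,"tz":0,"rx":0,"ry":0,"rz":0,"claw":0},{"tx":0,"ty":0,"tz":0,"rx":0,"ry":0,"rz":0,"claw":0}]'
```

```text
t: 2.75
eef_pos: [0.4748, 0.3387, 0.072]
tool_rot: [0.613, 0.79, 0.002, 0.001]
wrist_force: [1.0, 0.3, 1.1]
grip_width: 0.0918
gripper_force: 0.0
```

```bash
python3 -m jog '[{"tx":-3,"ty":0,"tz":-4,"rx":0,"ry":0,"rz":0,"claw":0},{"tx":0,"ty":0,"tz":0,"rx":0,"ry":0,"rz":0,"claw":0.3},{"tx":0,"ty":0,"tz":0,"rx":0,"ry":0,"rz":0,"claw":0.6},{"tx":0,"ty":0,"tz":0,"rx":0,"ry":0,"rz":0,"claw":0.6},{"tx":0,"ty":0,"tz":0,"rx":0,"ry":0,"rz":0,"claw":0.6}]' 25
```

```text
t: 3.38
eef_pos: [0.4709, 0.3378, 0.0655]
tool_rot: [0.613, 0.79, 0.0, 0.0]
wrist_force: [0.2, -1.0, -1.1]
grip_width: 0.0562
gripper_force: 0.0
```

```bash
python3 -m jog '[{"tx":0,"ty":0,"tz":0,"rx":0,"ry":0,"rz":0,"claw":1},{"tx":0,"ty":0,"tz":0,"rx":0,"ry":0,"rz":0,"claw":1},{"tx":0,"ty":0,"tz":0,"rx":0,"ry":0,"rz":0,"claw":1}]' 25
```

```text
t: 3.75
eef_pos: [0.4709, 0.3378, 0.0655]
tool_rot: [0.613, 0.79, 0.0, 0.0]
wrist_force: [0.2, 0.0, -1.4]
grip_width: 0.0476
gripper_force: 25.0
```

```bash
python3 -m jog '[{"tx":0,"ty":0,"tz":40,"rx":0,"ry":0,"rz":0,"claw":1},{"tx":0,"ty":0,"tz":60,"rx":0,"ry":0,"rz":0,"claw":1},{"tx":0,"ty":0,"tz":60,"rx":0,"ry":0,"rz":0,"claw":1},{"tx":0,"ty":-10,"tz":60,"rx":0,"ry":0,"rz":0,"claw":1},{"tx":10,"ty":-35,"tz":40,"rx":0,"ry":0,"rz":-3,"claw":1}]'
python3 -m jog '[{"tx":10,"ty":-50,"tz":0,"rx":0,"ry":0,"rz":-3,"claw":1},{"tx":20,"ty":-55,"tz":0,"rx":0,"ry":0,"rz":-2,"claw":1},{"tx":20,"ty":-50,"tz":0,"rx":0,"ry":0,"rz":0,"claw":1},{"tx":0,"ty":-30,"tz":0,"rx":0,"ry":0,"rz":0,"claw":1},{"tx":0,"ty":0,"tz":0,"rx":0,"ry":0,"rz":0,"claw":1}]'
python3 - <<'E'
from h import *
import pickle
s=ctrl.state();c=camera_info('wrist');im=snap('wrist','w4.png');pickle.dump(c,open('w4.pkl','wb'));print(s['eef_pos'],s['tool_rot'],s['joint_positions'])
snap('top','t4.png');snap('scene','s4.png')
E
```

```text
t: 4.38
eef_pos: [0.4806, 0.2936, 0.3285]
tool_rot: [0.633, 0.774, 0.002, 0.001]
wrist_force: [0.2, 0.2, -1.1]
grip_width: 0.0479
gripper_force: 25.0
t: 5.0
eef_pos: [0.5309, 0.1059, 0.3252]
tool_rot: [0.668, 0.744, -0.0, -0.0]
wrist_force: [-0.3, -0.0, -1.1]
grip_width: 0.048
gripper_force: 25.0
[0.53090614 0.10585097 0.32522995] [ 6.67843702e-01  7.44301462e-01 -3.15548930e-04 -1.51175169e-04] [ 5.53253737e-02  3.26574070e-01  1.33584123e+00 -2.32605689e-04
  1.47983769e+00 -5.28337728e-02]
```

View pics/w4.png

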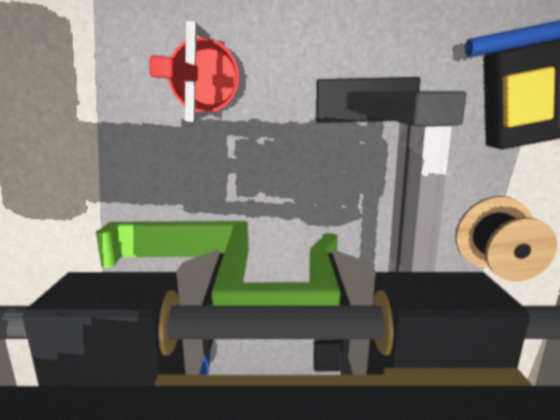

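The wrist view shows the green hook held, with its arch across the fingers at (275,293) and its cup to the left. The rail runs from its end post at about (437,125) down to (418,270). The red pail's bar lies along column 190, rows 22–120, and the top of its grip is at about (152,66). I'll read the rail edges numerically.

Run:
```python
import cv2,numpy as np
g=cv2.imread('pics/w4.png',0)
for r in(118,122,126,130,150,170,200,230,262):print(r,list(g[r,392:462:2]))
t=cv2.imread('pics/t0.png',0)
for c in(270,290,310,330,350):print('top col',c,list(t[125:160,c]))
print('end R',list(t[131,362:386]),'L',list(t[148,244:262]))
```

```text
118 [np.uint8(47), np.uint8(46), np.uint8(48), np.uint8(47), np.uint8(47), np.uint8(47), np.uint8(48), np.uint8(48), np.uint8(47), np.uint8(46), np.uint8(48), np.uint8(68), np.uint8(90), np.uint8(99), np.uint8(100), np.uint8(100), np.uint8(99), np.uint8(101), np.uint8(103), np.uint8(101), np.uint8(98), np.uint8(99), np.uint8(98), np.uint8(97), np.uint8(98), np.uint8(99), np.uint8(99), np.uint8(96), np.uint8(94), np.uint8(94), np.uint8(94), np.uint8(92), np.uint8(94), np.uint8(95), np.uint8(97)]
122 [np.uint8(164), np.uint8(162), np.uint8(151), np.uint8(124), np.uint8(78), np.uint8(61), np.uint8(54), np.uint8(51), np.uint8(46), np.uint8(45), np.uint8(47), np.uint8(71), np.uint8(93), np.uint8(99), np.uint8(100), np.uint8(98), np.uint8(97), np.uint8(99), np.uint8(101), np.uint8(104), np.uint8(100), np.uint8(100), np.uint8(98), np.uint8(98), np.uint8(96), np.uint8(96), np.uint8(97), np.uint8(98), np.uint8(97), np.uint8(94), np.uint8(95), np.uint8(93), np.uint8(92), np.uint8(93), np.uint8(94)]
126 [np.uint8(173), np.uint8(169), np.uint8(172), np.uint8(163), np.uint8(113), np.uint8(106), n
[... 6114 characters left out ...]
 np.uint8(124), np.uint8(122), np.uint8(120), np.uint8(123), np.uint8(123)]
end R [np.uint8(177), np.uint8(180), np.uint8(178), np.uint8(182), np.uint8(184), np.uint8(181), np.uint8(164), np.uint8(138), np.uint8(121), np.uint8(117), np.uint8(69), np.uint8(64), np.uint8(66), np.uint8(72), np.uint8(69), np.uint8(63), np.uint8(66), np.uint8(96), np.uint8(119), np.uint8(118), np.uint8(118), np.uint8(118), np.uint8(118), np.uint8(119)] L [np.uint8(121), np.uint8(122), np.uint8(89), np.uint8(66), np.uint8(67), np.uint8(64), np.uint8(66), np.uint8(66), np.uint8(66), np.uint8(117), np.uint8(180), np.uint8(183), np.uint8(158), np.uint8(129), np.uint8(115), np.uint8(111), np.uint8(116), np.uint8(117)]
```

Run:
```python
from h import *
import pickle
c=pickle.load(open('w4.pkl','rb'));t=camera_info('top')
rows=[130,150,170,200,230,262];L=[424,422,421-.4,418,415.3,412.2];R=[451,448.8,446.5,443.2,439.5,435.5]
for z in(.225,.235,.245):
    A=np.array([atz(c,u,v,z) for u,v in zip(L,rows)]);B=np.array([atz(c,u,v,z) for u,v in zip(R,rows)])
    p=np.polyfit(A[:,1],A[:,0],1);q=np.polyfit(B[:,1],B[:,0],1)
    T=np.array([(atz(t,col,a,z)+atz(t,col,b,z))/2 for col,a,b in[(270,140.6,146.1),(290,137.6,143.1),(310,134.6,140.1),(330,131.6,137),(350,128.6,134)]])
    r=np.polyfit(T[:,1],T[:,0],1)
    m=(p+q)/2
    print(z,'wid',(np.polyval(q,.1)-np.polyval(p,.1))*np.cos(np.arctan(m[0])),'yaw',-np.degrees(np.arctan([p[0],q[0],r[0]])),'x at y=0,.1 wrist',np.polyval(m,0),np.polyval(m,.1),'top',np.polyval(r,0),np.polyval(r,.1))
e1=atz(c,437,126.5,.235);print('Lend',e1)
for u,v in((253.3,147),(372.3,130)):print(atz(t,u,v,.235))
# hook in hand
g=cv2.imread('pics/w4.png')
```

```text
0.225 wid 0.01635983873455404 yaw [7.90226085 7.45297295 7.44467783] x at y=0,.1 wrist 0.6480633921013252 0.6345824285596958 top 0.6481649360477102 0.6350979027742144
0.235 wid 0.015636261329700127 yaw [7.90226085 7.45297295 7.44467783] x at y=0,.1 wrist 0.6437608745383534 0.6302799109967239 top 0.6454875268785664 0.6324204936050706
0.245 wid 0.014912683924846544 yaw [7.90226085 7.45297295 7.44467783] x at y=0,.1 wrist 0.6394583569753813 0.625977393433752 top 0.6428101177094223 0.6297430844359265
Lend [0.61947031 0.17601069 0.235     ]
[0.61939872 0.1746819  0.235     ]
[ 0.6608874  -0.16355459  0.235     ]
```

```bash
python3 -m jog '[{"tx":30,"ty":-30,"tz":0,"rx":0,"ry":0,"rz":1.4,"claw":1},{"tx":40,"ty":-40,"tz":0,"rx":0,"ry":0,"rz":0,"claw":1},{"tx":35,"ty":-26,"tz":0,"rx":0,"ry":0,"rz":0,"claw":1},{"tx":10,"ty":-4,"tz":0,"rx":0,"ry":0,"rz":0,"claw":1},{"tx":0,"ty":0,"tz":0,"rx":0,"ry":0,"rz":0,"claw":1}]'
python3 -m jog '[{"tx":0,"ty":0,"tz":0,"rx":0,"ry":0,"rz":0,"claw":1},{"tx":0,"ty":0,"tz":0,"rx":0,"ry":0,"rz":0,"claw":1}]'
```

```text
t: 5.78
eef_pos: [0.6459, 0.009, 0.3247]
tool_rot: [0.657, 0.754, -0.0, -0.001]
wrist_force: [0.3, 0.7, -1.2]
grip_width: 0.0481
gripper_force: 25.0
t: 6.02
eef_pos: [0.6452, 0.009, 0.3262]
tool_rot: [0.657, 0.754, 0.0, 0.0]
wrist_force: [-0.2, 0.1, -1.1]
grip_width: 0.0483
gripper_force: 25.0
```

```bash
python3 -m jog '[{"tx":2,"ty":0,"tz":-20,"rx":0,"ry":0,"rz":0,"claw":1},{"tx":0,"ty":0,"tz":-20,"rx":0,"ry":0,"rz":0,"claw":1},{"tx":0,"ty":0,"tz":-15,"rx":0,"ry":0,"rz":0,"claw":1},{"tx":0,"ty":0,"tz":-15,"rx":0,"ry":0,"rz":0,"claw":1},{"tx":0,"ty":0,"tz":0,"rx":0,"ry":0,"rz":0,"claw":1}]'
python3 - <<'E'
from h import *
s=ctrl.state();c=camera_info('wrist');im=snap('wrist','w5.png')
a=cv2.imread('pics/w5.png')[190:390,130:430]
sc=grab_frame('scene')[:,:,::-1]
u,v=map(int,proj(camera_info('scene'),(.6,.01,.22)));print(u,v)
b=sc[max(v-60,0):v+40,u-75:u+75]
o=np.vstack([cv2.resize(a,(600,300)),cv2.resize(b,(450,300),interpolation=cv2.INTER_CUBIC)@np.eye(3) if 0 else cv2.resize(b,(600,300),interpolation=cv2.INTER_CUBIC)]);cv2.imwrite('pics/c5.png',o)
E
```

```text
t: 6.65
eef_pos: [0.6473, 0.0079, 0.2543]
tool_rot: [0.657, 0.754, -0.001, -0.001]
wrist_force: [-0.6, -0.2, -1.1]
grip_width: 0.0479
gripper_force: 25.0
303 236
```

View pics/c5.png

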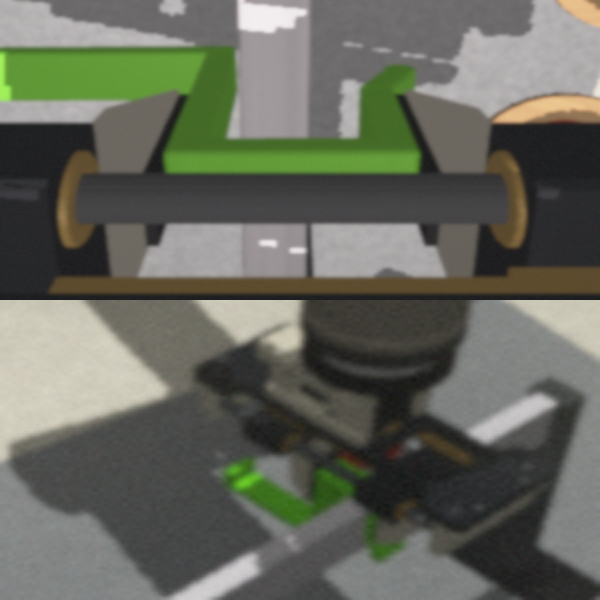

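The view shows the rail inside the arch, close to the stem (rail columns 240–310, arch inside about 230–360 in the crop). I'll lower it to seat the hook.

```bash
python3 -m jog '[{"tx":0,"ty":0,"tz":-10,"rx":0,"ry":0,"rz":0,"claw":1},{"tx":0,"ty":0,"tz":-8,"rx":0,"ry":0,"rz":0,"claw":1},{"tx":0,"ty":0,"tz":-4,"rx":0,"ry":0,"rz":0,"claw":1},{"tx":0,"ty":0,"tz":0,"rx":0,"ry":0,"rz":0,"claw":1}]'
python3 -m jog '[{"tx":0,"ty":0,"tz":-2,"rx":0,"ry":0,"rz":0,"claw":1},{"tx":0,"ty":0,"tz":-1,"rx":0,"ry":0,"rz":0,"claw":1},{"tx":0,"ty":0,"tz":0,"rx":0,"ry":0,"rz":0,"claw":1}]'
```

```text
t: 7.25
eef_pos: [0.6477, 0.0078, 0.233]
tool_rot: [0.657, 0.754, -0.0, -0.0]
wrist_force: [-0.8, -0.5, -1.1]
grip_width: 0.0477
gripper_force: 25.0
t: 7.62
eef_pos: [0.6479, 0.0078, 0.2305]
tool_rot: [0.657, 0.754, 0.0, 0.0]
wrist_force: [1.2, -0.1, -0.4]
grip_width: 0.0478
gripper_force: 25.0
```

```bash
python3 -m jog '[{"tx":0,"ty":0,"tz":-1,"rx":0,"ry":0,"rz":0,"claw":1},{"tx":0,"ty":0,"tz":0,"rx":0,"ry":0,"rz":0,"claw":1}]'
python3 -m jog '[{"tx":0,"ty":0,"tz":-1,"rx":0,"ry":0,"rz":0,"claw":1},{"tx":0,"ty":0,"tz":0,"rx":0,"ry":0,"rz":0,"claw":1}]'
```

```text
t: 7.88
eef_pos: [0.6478, 0.0078, 0.2294]
tool_rot: [0.657, 0.754, -0.0, -0.0]
wrist_force: [-0.3, -0.5, -0.4]
grip_width: 0.0478
gripper_force: 25.0
t: 8.12
eef_pos: [0.6479, 0.0078, 0.2285]
tool_rot: [0.657, 0.754, 0.0, 0.0]
wrist_force: [-0.1, 0.7, -1.0]
grip_width: 0.0474
gripper_force: 25.0
```

```bash
python3 -m jog '[{"tx":0,"ty":0,"tz":-1,"rx":0,"ry":0,"rz":0,"claw":1},{"tx":0,"ty":0,"tz":0,"rx":0,"ry":0,"rz":0,"claw":1}]'
python3 -m jog '[{"tx":0,"ty":0,"tz":-1,"rx":0,"ry":0,"rz":0,"claw":1},{"tx":0,"ty":0,"tz":0,"rx":0,"ry":0,"rz":0,"claw":1}]'
```

```text
t: 8.38
eef_pos: [0.6479, 0.0078, 0.2285]
tool_rot: [0.657, 0.754, 0.0, 0.0]
wrist_force: [-3.1, 0.1, 4.6]
grip_width: 0.0478
gripper_force: 25.0
t: 8.62
eef_pos: [0.6479, 0.0078, 0.2284]
tool_rot: [0.657, 0.754, 0.001, 0.001]
wrist_force: [-3.9, 0.4, 9.5]
grip_width: 0.0479
gripper_force: 25.0
```

```bash
python3 -m jog '[{"tx":0,"ty":0,"tz":2,"rx":0,"ry":0,"rz":0,"claw":0.45},{"tx":0,"ty":0,"tz":0,"rx":0,"ry":0,"rz":0,"claw":0.4},{"tx":0,"ty":0,"tz":0,"rx":0,"ry":0,"rz":0,"claw":0.3},{"tx":0,"ty":0,"tz":0,"rx":0,"ry":0,"rz":0,"claw":0.1},{"tx":0,"ty":0,"tz":0,"rx":0,"ry":0,"rz":0,"claw":0}]' 10
python3 -m jog '[{"tx":0,"ty":0,"tz":0,"rx":0,"ry":0,"rz":0,"claw":0},{"tx":0,"ty":0,"tz":8,"rx":0,"ry":0,"rz":0,"claw":0},{"tx":0,"ty":0,"tz":20,"rx":0,"ry":0,"rz":0,"claw":0},{"tx":0,"ty":0,"tz":30,"rx":0,"ry":0,"rz":0,"claw":0},{"tx":0,"ty":0,"tz":30,"rx":0,"ry":0,"rz":0,"claw":0}]'
```

```text
t: 9.25
eef_pos: [0.6478, 0.0078, 0.2283]
tool_rot: [0.657, 0.754, -0.0, -0.0]
wrist_force: [0.8, 1.0, 0.4]
grip_width: 0.08
gripper_force: 0.0
t: 9.88
eef_pos: [0.6478, 0.0078, 0.318]
tool_rot: [0.657, 0.754, 0.0, 0.0]
wrist_force: [-0.1, -0.5, 0.7]
grip_width: 0.0916
gripper_force: 0.0
```

```bash
python3 -m jog '[{"tx":0,"ty":0,"tz":30,"rx":0,"ry":0,"rz":10,"claw":0},{"tx":0,"ty":0,"tz":30,"rx":0,"ry":0,"rz":10,"claw":0},{"tx":-10,"ty":0,"tz":0,"rx":0,"ry":0,"rz":10,"claw":0},{"tx":-10,"ty":0,"tz":0,"rx":0,"ry":0,"rz":10,"claw":0},{"tx":-10,"ty":0,"tz":0,"rx":0,"ry":0,"rz":10,"claw":0}]'
python3 -m jog '[{"tx":-10,"ty":0,"tz":0,"rx":0,"ry":0,"rz":10,"claw":0},{"tx":-10,"ty":0,"tz":0,"rx":0,"ry":0,"rz":10,"claw":0},{"tx":0,"ty":0,"tz":0,"rx":0,"ry":0,"rz":10,"claw":0},{"tx":0,"ty":0,"tz":0,"rx":0,"ry":0,"rz":10,"claw":0},{"tx":0,"ty":0,"tz":0,"rx":0,"ry":0,"rz":0,"claw":0}]'
python3 - <<'E'
from h import *
import pickle
s=ctrl.state();c=camera_info('wrist');im=snap('wrist','w6.png');pickle.dump(c,open('w6.pkl','wb'));print(s['eef_pos'],s['tool_rot'],s['joint_positions'])
snap('scene','s6.png');snap('top','t6.png')
m=cv2.inRange(cv2.cvtColor(im,cv2.COLOR_RGB2HSV),(35,100,60),(65,255,255))
ct,_=cv2.findContours(m,0,2)
for k in ct:
    if cv2.contourArea(k)>50: print(cv2.boundingRect(k),cv2.approxPolyDP(k,2,True)[:,0].tolist())
R=lambda f:cv2.inRange(cv2.cvtColor(cv2.imread(f),cv2.COLOR_BGR2HSV),(0,150,60),(6,255,255))
for f in('pics/w4.png','pics/w2.png','pics/w6.png'):
  ct,_=cv2.findContours(R(f),0,2);
  for k in ct:
    if cv2.contourArea(k)>100: print(f,cv2.boundingRect(k),cv2.approxPolyDP(k,2,True)[:,0].tolist())
c4=pickle.load(open('w4.pkl','rb'))
for q in((190,22),(190,120)):print('bar',atz(c4,*q,.108))
E
```

```text
t: 10.5
eef_pos: [0.6175, 0.0078, 0.3772]
tool_rot: [0.275, 0.962, 0.0, 0.0]
wrist_force: [-0.0, -0.6, 0.0]
grip_width: 0.0919
gripper_force: 0.0
t: 11.12
eef_pos: [0.5978, 0.0078, 0.3771]
tool_rot: [-0.067, 0.998, -0.0, 0.0]
wrist_force: [0.2, -0.5, 1.2]
grip_width: 0.0922
gripper_force: 0.0
[0.59781776 0.00781519 0.37712747] [-6.71946007e-02  9.97739804e-01 -1.46625331e-05  4.10125837e-04] [-1.15125357e-01  4.28691701e-01  1.04658993e+00  1.20463016e-04
  1.66549905e+00 -1.82040079e+00]
(256, 136, 25, 154) [[260, 136], [260, 215], [256, 231], [256, 280], [258, 288], [279, 289], [280, 142], [278, 136]]
pics/w4.png (150, 38, 89, 74) [[151, 57], [151, 74], [167, 77], [182, 102], [183, 81], [196, 81], [196, 110], [220, 108], [228, 102], [236, 89], [238, 77], [234, 59], [218, 42], [197, 39], [195, 66], [183, 62], [184, 43], [170, 58]]
pics/w2.png (242, 207, 64, 98) [[260, 211], [250, 222], [242, 237], [242, 247], [250, 262], [267, 273], [266, 303], [281, 304], [281, 273], [297, 264], [303, 256], [305, 235], [296, 218], [285, 209], [286, 238], [283, 256], [279, 266], [272, 266], [269, 258], [275, 229], [274, 207]]
pics/w6.png (178, 270, 19, 23) [[179, 270], [180, 280], [195, 292], [196, 284], [193, 277]]
pics/w6.png (412, 14, 136, 69) [[412, 62], [423, 76], [442, 82], [461, 78], [475, 66], [483, 49], [542, 38], [547, 19], [532, 18], [482, 33], [470, 18], [457, 14], [448, 15], [434, 22], [417, 38], [439, 31], [473, 34], [476, 37], [475, 45], [467, 48], [434, 44], [413, 51]]
bar [0.44216561 0.23417125 0.108     ]
bar [0.445472   0.15166085 0.108     ]
```

Run:
```python
from h import *
import pickle
c=pickle.load(open('w6.pkl','rb'))
for u,v,z,n in[(269,137,.174,'lip outer top'),(268,289,.243,'arch far'),(260,215,.0,''),(268,231,.243,'arch near?')]:print(n,atz(c,u,v,z))
s=camera_info('scene');im=cv2.imread('pics/s6.png');m=cv2.inRange(cv2.cvtColor(im,cv2.COLOR_BGR2HSV),(35,100,50),(65,255,255))
ct,_=cv2.findContours(m,0,2)
for k in ct:
    if cv2.contourArea(k)>20: print(cv2.boundingRect(k),cv2.approxPolyDP(k,1.5,True)[:,0].tolist())
yaw=np.radians(7.6);ex=np.array([np.cos(yaw),np.sin(yaw),0]);ey=np.array([-np.sin(yaw),np.cos(yaw),0])
R0=np.array([.6430,.0078,.235])
for th in(0,4,8,12):
    t=np.radians(th);g=50*np.tan(t)   # stem inner face gap
    # frame: pivot rail near-top edge (-8,0); hook pt of ceiling contact: (-16+g, 8) 
    def W(a,b,y=0):
        dx,dz=a-(-16+g),b-8
        return R0+ex*(-8+dx*np.cos(t)-dz*np.sin(t))/1e3+ey*y/1e3+np.array([0,0,1])*(dx*np.sin(t)+dz*np.cos(t))/1e3
    for n,a,b in(('lipout',-96,-46),('archfar',24,16),('archnear',-24,16),('cup',-56,-56),('lipin',-88,-46)):
        p=W(a,b);print(th,n,np.round(p,4),'wrist',np.round(proj(c,p),1),'scene',np.round(proj(s,p),1))
```

```text
lip outer top [ 0.55728919 -0.00415146  0.174     ]
arch far [0.67107543 0.01095977 0.243     ]
 [ 0.69129934 -0.00270864  0.        ]
arch near? [0.62078095 0.0044476  0.243     ]
(307, 238, 21, 32) [[310, 238], [307, 240], [307, 246], [310, 245], [319, 252], [319, 262], [322, 269], [327, 265], [325, 259], [326, 247]]
(285, 238, 17, 17) [[290, 238], [285, 242], [285, 245], [294, 254], [297, 254], [301, 249]]
(381, 159, 68, 34) [[448, 180], [431, 159], [381, 169], [396, 192]]
(351, 133, 13, 14) [[351, 136], [352, 141], [357, 138], [362, 146], [362, 133]]
(406, 10, 15, 15) [[407, 10], [408, 19], [406, 21], [411, 24], [417, 22], [420, 18], [417, 19], [416, 17], [419, 15], [416, 14], [413, 17], [412, 14], [413, 17], [411, 18]]
0 lipout [ 0.5558 -0.0038  0.181 ] wrist [269.4 136.3] scene [287.1 237.6]
0 archfar [0.6747 0.012  0.243 ] wrist [268.7 293.1] scene [325.4 251.1]
0 archnear [0.6271 0.0057 0.243 ] wrist [268.5 238.7] scene [309.7 238.4]
0 cup [0.5954 0.0015 0.171 ] wrist [269.7 178. ] scene [298.5 249.8]
0 lipin [ 0.5637 -0.0028  0.181 ] wrist [269.5 145.4] scene [289.4 239.5]
4
[... 398 characters left out ...]
 wrist [269.6 136.3] scene [287.4 240.9]
8 archfar [0.6663 0.0109 0.2475] wrist [268.6 286.7] scene [322.8 247.5]
8 archnear [0.6192 0.0046 0.2408] wrist [268.5 228.2] scene [307.1 237. ]
8 cup [0.5977 0.0018 0.1651] wrist [269.8 179. ] scene [299.1 251.9]
8 lipin [ 0.5649 -0.0026  0.1705] wrist [269.6 145.1] scene [289.6 242.5]
12 lipout [ 0.5583 -0.0035  0.1633] wrist [269.7 136.8] scene [287.7 242.8]
12 archfar [0.6619 0.0103 0.2489] wrist [268.5 282.6] scene [321.3 245.9]
12 archnear [0.6154 0.0041 0.239 ] wrist [268.6 222.7] scene [305.9 236.5]
12 cup [0.5992 0.002  0.1619] wrist [269.9 179.7] scene [299.4 253.1]
12 lipin [ 0.5661 -0.0025  0.165 ] wrist [269.7 145.5] scene [289.9 244.2]
```

Run:
```python
from h import *
import pickle
c4=pickle.load(open('w4.pkl','rb'));c6=pickle.load(open('w6.pkl','rb'));t=camera_info('top');c2=pickle.load(open('w2.pkl','rb'))
print('w4 min-x edge',atz(c4,150.5,65.5,.196)); print('w6 far edge',atz(c6,545,28.5,.196))
print('tri w4/w6 rough',tri([(c4,152,65.5),(c6,543,28.5)]))
for q in((190,22),(190,120)):print('bar',atz(c4,*q,.108))
g=cv2.imread('pics/w4.png',0)
for r in(28,110,116):print(r,g[r,180:204].tolist())
print(g[10:30,190].tolist(),g[110:130,190].tolist())
p=np.array([.4438,.193,.196]);print(proj(c4,p),proj(c6,p),proj(t,p))
b=cv2.imread('pics/t6.png');m=cv2.inRange(cv2.cvtColor(b,cv2.COLOR_BGR2HSV),(0,150,50),(6,255,255))
ct,_=cv2.findContours(m,0,2);print([cv2.boundingRect(k) for k in ct if cv2.contourArea(k)>15])
```

```text
w4 min-x edge [0.43688923 0.19280029 0.196     ]
w6 far edge [0.44316502 0.1975311  0.196     ]
tri w4/w6 rough (array([0.44256703, 0.19237777, 0.20293764]), [array([3.8, 1. ]), array([ 2.1, -3.3])])
bar [0.44216561 0.23417125 0.108     ]
bar [0.445472   0.15166085 0.108     ]
28 [176, 176, 178, 177, 179, 191, 217, 230, 234, 236, 237, 239, 240, 238, 221, 161, 107, 91, 90, 92, 97, 110, 132, 150]
110 [184, 186, 187, 189, 201, 223, 235, 238, 239, 240, 241, 242, 235, 195, 136, 127, 134, 133, 127, 122, 118, 116, 112, 99]
116 [180, 179, 183, 187, 204, 228, 238, 241, 242, 243, 243, 242, 233, 186, 122, 97, 93, 95, 94, 95, 97, 98, 105, 109]
[176, 177, 177, 176, 173, 174, 176, 178, 180, 179, 190, 219, 237, 242, 243, 243, 241, 239, 237, 236] [241, 241, 242, 241, 242, 242, 243, 243, 244, 242, 230, 190, 132, 103, 99, 100, 100, 99, 99, 100]
(np.float64(160.90202355259464), np.float64(66.37973867585407)) (np.float64(539.1081919174572), np.float64(28.527368447520587)) (np.float64(248.79661250765608), np.float64(210.03229977732627))
[(243, 204, 23, 22), (469, 203, 30, 19)]
```

```bash
python3 -m jog '[{"tx":-30,"ty":36,"tz":-5,"rx":0,"ry":0,"rz":-2,"claw":0},{"tx":-35,"ty":40,"tz":-10,"rx":0,"ry":0,"rz":-2,"claw":0},{"tx":-35,"ty":40,"tz":-10,"rx":0,"ry":0,"rz":-2,"claw":0},{"tx":-34,"ty":40,"tz":-10,"rx":0,"ry":0,"rz":0,"claw":0},{"tx":-20,"ty":28,"tz":0,"rx":0,"ry":0,"rz":0,"claw":0}]'
python3 -m jog '[{"tx":0,"ty":0,"tz":0,"rx":0,"ry":0,"rz":0,"claw":0},{"tx":0,"ty":0,"tz":0,"rx":0,"ry":0,"rz":0,"claw":0}]'
python3 - <<'E'
from h import *
import pickle
s=ctrl.state();c=camera_info('wrist');im=snap('wrist','w7.png');pickle.dump(c,open('w7.pkl','wb'));print(s['eef_pos'])
m=cv2.inRange(cv2.cvtColor(im,cv2.COLOR_RGB2HSV),(0,150,60),(6,255,255));ct,_=cv2.findContours(m,0,2)
for k in ct:
    if cv2.contourArea(k)>100: print(cv2.boundingRect(k),cv2.approxPolyDP(k,2,True)[:,0].tolist())
for dx in(-8,8):
  for dy in(-7,7):print(dx,dy,proj(c,(.4443+dx/1e3,.192+dy/1e3,.196)))
u,v=map(int,proj(c,(.4443,.192,.196)))
m2=im[v-40:v+40:4,u-40:u+40:4];print(m2[:,:,0].astype(int)-m2[:,:,1])
E
```

```text
t: 11.9
eef_pos: [0.4419, 0.1931, 0.3412]
tool_rot: [-0.015, 1.0, 0.0, -0.001]
wrist_force: [0.7, 0.7, -0.7]
grip_width: 0.0923
gripper_force: 0.0
t: 12.15
eef_pos: [0.4443, 0.1916, 0.3417]
tool_rot: [-0.015, 1.0, -0.0, 0.0]
wrist_force: [-0.5, 0.7, 0.3]
grip_width: 0.0917
gripper_force: 0.0
[0.44427575 0.19155254 0.34170462]
(246, 131, 63, 75) [[269, 132], [252, 144], [246, 158], [247, 166], [270, 167], [273, 170], [270, 179], [253, 180], [271, 193], [272, 205], [285, 205], [286, 191], [297, 185], [301, 179], [286, 179], [283, 176], [283, 169], [307, 167], [308, 157], [304, 146], [291, 134]]
-8 -7 (np.float64(268.28209511974705), np.float64(189.19494066102718))
-8 7 (np.float64(286.1821546940584), np.float64(189.72486958979965))
8 -7 (np.float64(267.78011157605283), np.float64(208.6934376378418))
8 7 (np.float64(285.39012037874755), np.float64(209.20546931944403))
[[  3   3  12 126  83 144 146 145 146 131 146 148 148 109 107 106  99  83
  141   4]
 [  3   3   5 100  73 105 110 109 108 105 106 120 125 107 106 105  89  79
   72   3]
 [  3   3   5  73  56  70  94  96  96  91  88  89  9
[... 778 characters left out ...]
   2   2
    1   2]
 [  1   1   1   2   2   1   1   2   2  23  29  28  28   2   3   1   1   3
    2   1]
 [  1   1   1   1   2   2   2   3   3   1   2   1   1   3   2   1   1   2
    2   1]
 [  1   2   1   2   3   2   2   2   3   2   1   2   2   2   2   3   3   2
    2   1]
 [  2   3   2   2   2   2   2   2   2   1   3   4   2   2   2   2   2   2
    2   1]
 [  2   1   2   2   2   3   2   2   1   1   2   2   2   2   2   2   3   1
    2   1]
 [  2   2   2   2   2   2   2   1   2   2   2   1   2   3   2   2   3   2
    2   2]
 [  1   0   3   3   1   2   2   3   0   1   2   2   3   2   1   3   2   2
    2   4]
 [  1   2   2   1   2   2   2   3   2   3   3   3   3   3   3   3   3   4
    3   2]]
```

```bash
python3 -m jog '[{"tx":-1,"ty":1,"tz":-40,"rx":0,"ry":0,"rz":0,"claw":0},{"tx":0,"ty":0,"tz":-40,"rx":0,"ry":0,"rz":0,"claw":0},{"tx":0,"ty":0,"tz":-40,"rx":0,"ry":0,"rz":0,"claw":0},{"tx":0,"ty":0,"tz":-25,"rx":0,"ry":0,"rz":0,"claw":0.4},{"tx":0,"ty":0,"tz":-13,"rx":0,"ry":0,"rz":0,"claw":0.4}]'
python3 -m jog '[{"tx":0,"ty":0,"tz":0,"rx":0,"ry":0,"rz":0,"claw":0.7},{"tx":0,"ty":0,"tz":0,"rx":0,"ry":0,"rz":0,"claw":0.7}]'
```

```text
t: 12.82
eef_pos: [0.4431, 0.1918, 0.1821]
tool_rot: [-0.015, 1.0, -0.0, -0.001]
wrist_force: [-0.7, -0.6, 0.6]
grip_width: 0.0762
gripper_force: 0.0
t: 13.08
eef_pos: [0.4437, 0.1928, 0.1844]
tool_rot: [-0.015, 1.0, 0.0, 0.001]
wrist_force: [0.1, 0.3, 0.0]
grip_width: 0.0559
gripper_force: 0.0
```

```bash
python3 -m jog '[{"tx":0,"ty":0,"tz":0,"rx":0,"ry":0,"rz":0,"claw":0.8},{"tx":0,"ty":0,"tz":0,"rx":0,"ry":0,"rz":0,"claw":1},{"tx":0,"ty":0,"tz":0,"rx":0,"ry":0,"rz":0,"claw":1},{"tx":0,"ty":0,"tz":0,"rx":0,"ry":0,"rz":0,"claw":1}]' 30
```

```text
t: 13.58
eef_pos: [0.4428, 0.1929, 0.1836]
tool_rot: [-0.016, 1.0, 0.0, 0.0]
wrist_force: [-0.2, 0.2, 0.3]
grip_width: 0.017
gripper_force: 0.0
```

```bash
python3 -m jog '[{"tx":0,"ty":0,"tz":0,"rx":0,"ry":0,"rz":0,"claw":1},{"tx":0,"ty":0,"tz":0,"rx":0,"ry":0,"rz":0,"claw":1}]' 30
python3 -m jog '[{"tx":0,"ty":0,"tz":15,"rx":0,"ry":0,"rz":0,"claw":1},{"tx":0,"ty":0,"tz":15,"rx":0,"ry":0,"rz":0,"claw":1},{"tx":0,"ty":0,"tz":0,"rx":0,"ry":0,"rz":0,"claw":1}]' 30
```

```text
t: 13.82
eef_pos: [0.4428, 0.1928, 0.1835]
tool_rot: [-0.016, 1.0, 0.0, -0.0]
wrist_force: [-0.4, -0.6, -0.0]
grip_width: 0.0137
gripper_force: 30.0
t: 14.2
eef_pos: [0.4433, 0.1929, 0.2141]
tool_rot: [-0.016, 1.0, 0.0, 0.001]
wrist_force: [-0.2, -0.3, -1.9]
grip_width: 0.0139
gripper_force: 30.0
```

```bash
python3 -m jog '[{"tx":0,"ty":-10,"tz":30,"rx":0,"ry":0,"rz":0,"claw":1},{"tx":10,"ty":-30,"tz":28,"rx":0,"ry":0,"rz":2,"claw":1},{"tx":15,"ty":-45,"tz":0,"rx":0,"ry":0,"rz":2,"claw":1},{"tx":15,"ty":-45,"tz":0,"rx":0,"ry":0,"rz":1.8,"claw":1},{"tx":14,"ty":-45,"tz":0,"rx":0,"ry":0,"rz":0,"claw":1}]'
python3 -m jog '[{"tx":0,"ty":-20,"tz":0,"rx":0,"ry":0,"rz":0,"claw":1},{"tx":0,"ty":-10,"tz":0,"rx":0,"ry":0,"rz":0,"claw":1},{"tx":0,"ty":0,"tz":0,"rx":0,"ry":0,"rz":0,"claw":1},{"tx":0,"ty":0,"tz":0,"rx":0,"ry":0,"rz":0,"claw":1}]'
```

```text
t: 14.82
eef_pos: [0.4969, 0.0164, 0.2706]
tool_rot: [-0.066, 0.998, 0.0, -0.001]
wrist_force: [1.0, 0.5, -1.9]
grip_width: 0.0141
gripper_force: 30.0
t: 15.32
eef_pos: [0.4967, -0.0113, 0.2713]
tool_rot: [-0.067, 0.998, 0.0, -0.0]
wrist_force: [-0.7, 0.6, -1.9]
grip_width: 0.0137
gripper_force: 30.0
```

```bash
python3 -m jog '[{"tx":15,"ty":2,"tz":2,"rx":0,"ry":0,"rz":0,"claw":1},{"tx":15,"ty":2,"tz":0,"rx":0,"ry":0,"rz":0,"claw":1},{"tx":15,"ty":2,"tz":0,"rx":0,"ry":0,"rz":0,"claw":1},{"tx":0,"ty":0,"tz":0,"rx":0,"ry":0,"rz":0,"claw":1}]'
python3 - <<'E'
from h import *
s=ctrl.state();print(s['eef_pos'],s['wrist_force'])
a=snap('wrist','w8.png');b=snap('scene','s8.png')
c=camera_info('scene');u,v=map(int,proj(c,(.57,.0,.16)))
o=np.hstack([cv2.resize(a[60:360,130:430],(400,400)),cv2.resize(b[v-40:v+60,u-50:u+50],(400,400),interpolation=cv2.INTER_CUBIC)])
cv2.imwrite('pics/c8.png',o[:,:,::-1]);print(u,v)
E
```

```text
t: 15.82
eef_pos: [0.5422, -0.0051, 0.2732]
tool_rot: [-0.067, 0.998, 0.0, -0.0]
wrist_force: [-0.5, -0.2, -1.2]
grip_width: 0.0134
gripper_force: 30.0
[ 0.54223226 -0.00513022  0.27315009] [-0.54963484 -0.24762485 -1.22239571]
291 246
```

View pics/c8.png

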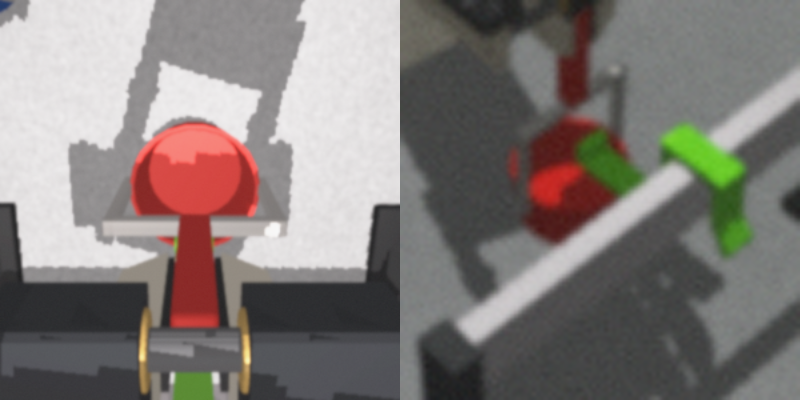

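The view shows the pail hanging level with its bar square on. The hook's cup lies straight ahead, centred behind the grip (crop 195,385), and the hook sits on the rail. I'll carry on inwards.

```bash
python3 -m jog '[{"tx":10,"ty":1,"tz":0,"rx":0,"ry":0,"rz":0,"claw":1},{"tx":10,"ty":1,"tz":0,"rx":0,"ry":0,"rz":0,"claw":1},{"tx":0,"ty":0,"tz":0,"rx":0,"ry":0,"rz":0,"claw":1}]'
python3 -m jog '[{"tx":10,"ty":1,"tz":0,"rx":0,"ry":0,"rz":0,"claw":1},{"tx":10,"ty":1,"tz":0,"rx":0,"ry":0,"rz":0,"claw":1},{"tx":6,"ty":1,"tz":0,"rx":0,"ry":0,"rz":0,"claw":1},{"tx":0,"ty":0,"tz":0,"rx":0,"ry":0,"rz":0,"claw":1}]'
```

```text
t: 16.3
eef_pos: [0.5625, -0.0042, 0.2733]
tool_rot: [-0.066, 0.998, 0.0, 0.0]
wrist_force: [0.3, -0.8, -1.8]
grip_width: 0.014
gripper_force: 30.0
t: 16.8
eef_pos: [0.5882, -0.0011, 0.2732]
tool_rot: [-0.066, 0.998, 0.0, -0.0]
wrist_force: [-0.0, 0.1, -1.6]
grip_width: 0.0135
gripper_force: 30.0
```

```bash
python3 -m jog '[{"tx":0,"ty":1,"tz":-8,"rx":0,"ry":0,"rz":0,"claw":1},{"tx":0,"ty":0,"tz":-6,"rx":0,"ry":0,"rz":0,"claw":1},{"tx":0,"ty":0,"tz":-4,"rx":0,"ry":0,"rz":0,"claw":1},{"tx":0,"ty":0,"tz":0,"rx":0,"ry":0,"rz":0,"claw":1}]'
python3 -m jog '[{"tx":0,"ty":0,"tz":-2,"rx":0,"ry":0,"rz":0,"claw":1},{"tx":0,"ty":0,"tz":0,"rx":0,"ry":0,"rz":0,"claw":1}]'
python3 -m jog '[{"tx":0,"ty":0,"tz":-1.5,"rx":0,"ry":0,"rz":0,"claw":1},{"tx":0,"ty":0,"tz":0,"rx":0,"ry":0,"rz":0,"claw":1}]'
```

```text
t: 17.3
eef_pos: [0.5876, -0.0002, 0.255]
tool_rot: [-0.066, 0.998, 0.0, -0.0]
wrist_force: [0.4, 0.3, -1.2]
grip_width: 0.014
gripper_force: 30.0
t: 17.55
eef_pos: [0.5878, -0.0002, 0.2535]
tool_rot: [-0.066, 0.998, 0.0, 0.0]
wrist_force: [0.3, 0.3, -1.3]
grip_width: 0.014
gripper_force: 30.0
t: 17.8
eef_pos: [0.5878, -0.0002, 0.2519]
tool_rot: [-0.066, 0.998, 0.0, -0.0]
wrist_force: [0.1, 0.6, -1.4]
grip_width: 0.0138
gripper_force: 30.0
```

```bash
python3 -m jog '[{"tx":0,"ty":0,"tz":-1.5,"rx":0,"ry":0,"rz":0,"claw":1},{"tx":0,"ty":0,"tz":0,"rx":0,"ry":0,"rz":0,"claw":1}]'
python3 -m jog '[{"tx":0,"ty":0,"tz":-1,"rx":0,"ry":0,"rz":0,"claw":1},{"tx":0,"ty":0,"tz":0,"rx":0,"ry":0,"rz":0,"claw":1}]'
python3 -m jog '[{"tx":0,"ty":0,"tz":-1,"rx":0,"ry":0,"rz":0,"claw":1},{"tx":0,"ty":0,"tz":0,"rx":0,"ry":0,"rz":0,"claw":1}]'
```

```text
t: 18.05
eef_pos: [0.5878, -0.0002, 0.2503]
tool_rot: [-0.066, 0.998, 0.0, -0.0]
wrist_force: [0.3, -0.4, -2.0]
grip_width: 0.0139
gripper_force: 30.0
t: 18.3
eef_pos: [0.5878, -0.0002, 0.2494]
tool_rot: [-0.066, 0.998, 0.0, -0.0]
wrist_force: [0.7, 0.2, -1.3]
grip_width: 0.0134
gripper_force: 30.0
t: 18.55
eef_pos: [0.5878, -0.0002, 0.2484]
tool_rot: [-0.066, 0.998, 0.0, -0.0]
wrist_force: [-0.0, 0.2, -1.4]
grip_width: 0.0139
gripper_force: 30.0
```

```bash
for i in 1; do python3 -m jog '[{"tx":0,"ty":0,"tz":-1,"rx":0,"ry":0,"rz":0,"claw":1},{"tx":0,"ty":0,"tz":0,"rx":0,"ry":0,"rz":0,"claw":1}]' | sed -n 2,4p
python3 -m jog '[{"tx":0,"ty":0,"tz":-1,"rx":0,"ry":0,"rz":0,"claw":1},{"tx":0,"ty":0,"tz":0,"rx":0,"ry":0,"rz":0,"claw":1}]'| sed -n 2,4p; done
python3 - <<'E'
from h import *
a=snap('scene','s9.png');m=cv2.inRange(cv2.cvtColor(a,cv2.COLOR_RGB2HSV),(35,100,50),(65,255,255))
ct,_=cv2.findContours(m,0,2)
for k in ct:
    if cv2.contourArea(k)>20 and k.mean((0,1))[0]<345: print(cv2.boundingRect(k),cv2.approxPolyDP(k,1.5,True)[:,0].tolist())
E
```

```text
eef_pos: [0.5878, -0.0002, 0.2474]
tool_rot: [-0.066, 0.998, 0.0, -0.0]
wrist_force: [-0.3, -0.3, -1.0]
eef_pos: [0.5878, -0.0002, 0.2464]
tool_rot: [-0.066, 0.998, 0.0, -0.0]
wrist_force: [-0.5, -0.2, -0.9]
(285, 241, 8, 11) [[292, 241], [285, 244], [288, 251], [292, 250]]
(305, 237, 24, 32) [[309, 237], [305, 240], [305, 245], [310, 245], [317, 250], [319, 262], [323, 268], [328, 264], [325, 257], [325, 246]]
```

```bash
python3 -m jog '[{"tx":0,"ty":0,"tz":-1.5,"rx":0,"ry":0,"rz":0,"claw":1},{"tx":0,"ty":0,"tz":0,"rx":0,"ry":0,"rz":0,"claw":1},{"tx":0,"ty":0,"tz":0,"rx":0,"ry":0,"rz":0,"claw":1}]' | sed -n 2,4p
python3 -m jog '[{"tx":0,"ty":0,"tz":-1.5,"rx":0,"ry":0,"rz":0,"claw":1},{"tx":0,"ty":0,"tz":0,"rx":0,"ry":0,"rz":0,"claw":1},{"tx":0,"ty":0,"tz":0,"rx":0,"ry":0,"rz":0,"claw":1}]'| sed -n 2,4p
python3 - <<'E'
from h import *
a=snap('scene','s10.png');m=cv2.inRange(cv2.cvtColor(a,cv2.COLOR_RGB2HSV),(35,100,50),(65,255,255))
ct,_=cv2.findContours(m,0,2)
for k in ct:
    if cv2.contourArea(k)>20 and k.mean((0,1))[0]<345: print(cv2.boundingRect(k),cv2.approxPolyDP(k,1.5,True)[:,0].tolist())
E
```

```text
eef_pos: [0.5879, -0.0002, 0.245]
tool_rot: [-0.066, 0.998, 0.0, 0.0]
wrist_force: [-0.5, -1.2, -0.2]
eef_pos: [0.5879, -0.0002, 0.2434]
tool_rot: [-0.066, 0.998, 0.0, -0.0]
wrist_force: [-0.1, 0.3, -2.4]
(287, 246, 6, 7) [[292, 246], [287, 249], [287, 252], [292, 250]]
(302, 236, 26, 31) [[302, 239], [304, 248], [309, 245], [313, 246], [322, 266], [326, 264], [327, 260], [323, 254], [321, 243], [308, 236]]
```

```bash
python3 -m jog '[{"tx":0,"ty":0,"tz":-1.5,"rx":0,"ry":0,"rz":0,"claw":1},{"tx":0,"ty":0,"tz":-1.5,"rx":0,"ry":0,"rz":0,"claw":1},{"tx":0,"ty":0,"tz":0,"rx":0,"ry":0,"rz":0,"claw":1}]' | sed -n 2,4p
python3 -m jog '[{"tx":0,"ty":0,"tz":-1.5,"rx":0,"ry":0,"rz":0,"claw":1},{"tx":0,"ty":0,"tz":0,"rx":0,"ry":0,"rz":0,"claw":1},{"tx":0,"ty":0,"tz":0,"rx":0,"ry":0,"rz":0,"claw":1}]'| sed -n 2,4p
python3 - <<'E'
from h import *
a=snap('scene','s11.png');m=cv2.inRange(cv2.cvtColor(a,cv2.COLOR_RGB2HSV),(35,100,50),(65,255,255))
ct,_=cv2.findContours(m,0,2)
for k in ct:
    if cv2.contourArea(k)>20 and k.mean((0,1))[0]<345: print(cv2.boundingRect(k),cv2.approxPolyDP(k,1.5,True)[:,0].tolist())
E
```

```text
eef_pos: [0.5878, -0.0002, 0.2403]
tool_rot: [-0.066, 0.998, 0.0, -0.0]
wrist_force: [-1.3, -0.7, -1.7]
eef_pos: [0.5879, -0.0002, 0.239]
tool_rot: [-0.066, 0.998, 0.0, 0.0]
wrist_force: [0.0, -0.2, -1.0]
(287, 246, 6, 8) [[292, 246], [287, 249], [288, 253], [292, 251]]
(302, 236, 26, 31) [[302, 239], [304, 248], [308, 245], [315, 248], [317, 258], [322, 266], [327, 263], [319, 241], [308, 236]]
```

```bash
python3 -m jog '[{"tx":0,"ty":0,"tz":-1.5,"rx":0,"ry":0,"rz":0,"claw":1},{"tx":0,"ty":0,"tz":0,"rx":0,"ry":0,"rz":0,"claw":1},{"tx":0,"ty":0,"tz":0,"rx":0,"ry":0,"rz":0,"claw":1}]' | sed -n 2,4p
python3 -m jog '[{"tx":0,"ty":0,"tz":-1.5,"rx":0,"ry":0,"rz":0,"claw":1},{"tx":0,"ty":0,"tz":0,"rx":0,"ry":0,"rz":0,"claw":1},{"tx":0,"ty":0,"tz":0,"rx":0,"ry":0,"rz":0,"claw":1}]'| sed -n 2,4p
python3 -m jog '[{"tx":0,"ty":0,"tz":-1.5,"rx":0,"ry":0,"rz":0,"claw":1},{"tx":0,"ty":0,"tz":0,"rx":0,"ry":0,"rz":0,"claw":1},{"tx":0,"ty":0,"tz":0,"rx":0,"ry":0,"rz":0,"claw":1}]'| sed -n 2,4p
```

```text
eef_pos: [0.5879, -0.0002, 0.2375]
tool_rot: [-0.066, 0.998, 0.0, -0.0]
wrist_force: [-0.2, 0.3, -0.8]
eef_pos: [0.5878, -0.0002, 0.236]
tool_rot: [-0.066, 0.998, 0.0, -0.0]
wrist_force: [0.9, 0.4, -1.1]
eef_pos: [0.5879, -0.0002, 0.2344]
tool_rot: [-0.066, 0.998, 0.0, -0.0]
wrist_force: [0.2, 0.2, -1.3]
```

Run:
```python
from h import *
s=camera_info('scene')
a=snap('scene','s12.png');m=cv2.inRange(cv2.cvtColor(a,cv2.COLOR_RGB2HSV),(35,100,50),(65,255,255))
ct,_=cv2.findContours(m,0,2)
for k in ct:
    if cv2.contourArea(k)>15 and k.mean((0,1))[0]<345: print(cv2.boundingRect(k),cv2.approxPolyDP(k,1.5,True)[:,0].tolist())
yaw=np.radians(7.6);ex=np.array([np.cos(yaw),np.sin(yaw),0]);ey=np.array([-np.sin(yaw),np.cos(yaw),0]);R0=np.array([.6430,.0078,.235])
for th in(4,14,18):
    t=np.radians(th);g=50*np.tan(t)
    def W(a,b,y=0):
        dx,dz=a-(-16+g),b-8
        return R0+ex*(-8+dx*np.cos(t)-dz*np.sin(t))/1e3+ey*y/1e3+np.array([0,0,1])*(dx*np.sin(t)+dz*np.cos(t))/1e3
    for n,a_,b,y in(('archnearR',-24,16,-10),('archnearL',-24,16,10),('archfarL',24,16,10),('legend',24,-42,0),('lipoutR',-96,-46,-10),('lipoutL',-96,-46,10),('cup',-56,-56,0),('lipin',-88,-46,0),('floor@x.588',-56-11,-56,0)):
        p=W(a_,b,y);print(th,n,np.round(p,4),np.round(proj(s,p),1))
print([np.mean([ctrl.state()['wrist_force'][2]])])
```

```text
(287, 246, 6, 9) [[292, 246], [287, 249], [288, 254], [292, 252]]
(302, 236, 26, 31) [[302, 238], [304, 248], [309, 245], [313, 246], [321, 266], [326, 264], [327, 260], [323, 254], [321, 242], [308, 236]]
4 archnearR [ 0.6245 -0.0048  0.2422] [305.3 240. ]
4 archnearL [0.6218 0.0151 0.2422] [311.6 235.3]
4 archfarL [0.6693 0.0214 0.2455] [327.3 246.8]
4 legend [0.6746 0.012  0.1877] [323.3 266. ]
4 lipoutR [ 0.5576 -0.0137  0.1753] [284.2 241.3]
4 lipoutL [0.5549 0.0061 0.1753] [290.2 237. ]
4 cup [0.5965 0.0016 0.1681] [298.7 250.8]
4 lipin [ 0.5642 -0.0027  0.1759] [289.4 240.9]
4 floor@x.588 [5.856e-01 1.000e-04 1.674e-01] [295.5 248.3]
14 archnearR [ 0.6148 -0.0061  0.2378] [302.1 238.7]
14 archnearL [0.6121 0.0138 0.2378] [308.4 234.1]
14 archfarL [0.6583 0.0199 0.2494] [323.7 242.8]
14 legend [0.6735 0.0119 0.1931] [323.2 264.2]
14 lipoutR [ 0.5604 -0.0133  0.1602] [284.9 245.9]
14 lipoutL [0.5578 0.0065 0.1602] [290.8 241.6]
14 cup [0.6    0.0021 0.1602] [299.6 253.7]
14 lipin [ 0.5668 -0.0024  0.1622] [290.1 245.1]
14 floor@x.588 [0.5894 0.0006 0.1575] [296.5 251.8]
18 archnearR [ 0.6111 -0.0065  0.2351] [300.9 238.5]
18 archnearL [0.6084 0.0133 0.2351] [307.1 233.9]
18 archfarL [0.6537 0.0193 0.2499] [322.2 241.4]
18 legend [0.6728 0.0118 0.1948] [323.  263.6]
18 lipoutR [ 0.5622 -0.0131  0.1539] [285.3 247.9]
18 lipoutL [0.5596 0.0068 0.1539] [291.3 243.6]
18 cup [0.6017 0.0023 0.1568] [300.1 255. ]
18 lipin [ 0.5684 -0.0022  0.1564] [290.5 247. ]
18 floor@x.588 [0.5913 0.0009 0.1534] [297.  253.3]
[np.float64(-1.8096217985848124)]
```

```bash
python3 -m jog '[{"tx":0,"ty":0,"tz":-1,"rx":0,"ry":0,"rz":0,"claw":1},{"tx":0,"ty":0,"tz":0,"rx":0,"ry":0,"rz":0,"claw":1},{"tx":0,"ty":0,"tz":0,"rx":0,"ry":0,"rz":0,"claw":1}]' | sed -n 2,4p
python3 -m jog '[{"tx":0,"ty":0,"tz":-1,"rx":0,"ry":0,"rz":0,"claw":1},{"tx":0,"ty":0,"tz":0,"rx":0,"ry":0,"rz":0,"claw":1},{"tx":0,"ty":0,"tz":0,"rx":0,"ry":0,"rz":0,"claw":1}]'| sed -n 2,4p
python3 -m jog '[{"tx":0,"ty":0,"tz":-1,"rx":0,"ry":0,"rz":0,"claw":1},{"tx":0,"ty":0,"tz":0,"rx":0,"ry":0,"rz":0,"claw":1},{"tx":0,"ty":0,"tz":0,"rx":0,"ry":0,"rz":0,"claw":1}]'| sed -n 2,4p
```

```text
eef_pos: [0.588, -0.0002, 0.2337]
tool_rot: [-0.066, 0.998, -0.0, 0.0]
wrist_force: [0.3, 0.1, 0.4]
eef_pos: [0.5883, -0.0002, 0.2331]
tool_rot: [-0.066, 0.998, -0.0, 0.001]
wrist_force: [0.6, -0.0, 5.6]
eef_pos: [0.5886, -0.0002, 0.2328]
tool_rot: [-0.066, 0.998, -0.0, 0.001]
wrist_force: [0.4, 0.3, 7.8]
```

```bash
python3 -m jog '[{"tx":0,"ty":0,"tz":2.5,"rx":0,"ry":0,"rz":0,"claw":1},{"tx":-4,"ty":-0.5,"tz":-1,"rx":0,"ry":0,"rz":0,"claw":1},{"tx":-4,"ty":-0.5,"tz":-1,"rx":0,"ry":0,"rz":0,"claw":1},{"tx":0,"ty":0,"tz":0,"rx":0,"ry":0,"rz":0,"claw":1}]'
python3 -m jog '[{"tx":0,"ty":0,"tz":-1,"rx":0,"ry":0,"rz":0,"claw":1},{"tx":0,"ty":0,"tz":0,"rx":0,"ry":0,"rz":0,"claw":1},{"tx":0,"ty":0,"tz":0,"rx":0,"ry":0,"rz":0,"claw":1}]'
```

```text
t: 23.5
eef_pos: [0.5792, -0.0012, 0.2314]
tool_rot: [-0.066, 0.998, 0.0, -0.001]
wrist_force: [0.0, -0.3, -0.9]
grip_width: 0.0141
gripper_force: 30.0
t: 23.88
eef_pos: [0.5799, -0.0012, 0.2309]
tool_rot: [-0.066, 0.998, 0.0, -0.0]
wrist_force: [0.1, 0.1, -1.2]
grip_width: 0.0143
gripper_force: 30.0
```

```bash
python3 -m jog '[{"tx":0,"ty":0,"tz":-1,"rx":0,"ry":0,"rz":0,"claw":1},{"tx":0,"ty":0,"tz":0,"rx":0,"ry":0,"rz":0,"claw":1},{"tx":0,"ty":0,"tz":0,"rx":0,"ry":0,"rz":0,"claw":1}]'|sed -n 2,4p
python3 -m jog '[{"tx":0,"ty":0,"tz":-0.7,"rx":0,"ry":0,"rz":0,"claw":1},{"tx":0,"ty":0,"tz":0,"rx":0,"ry":0,"rz":0,"claw":1},{"tx":0,"ty":0,"tz":0,"rx":0,"ry":0,"rz":0,"claw":1}]'|sed -n 2,4p
```

```text
eef_pos: [0.5801, -0.0012, 0.2304]
tool_rot: [-0.066, 0.998, -0.0, 0.0]
wrist_force: [0.3, 0.1, 2.1]
eef_pos: [0.5803, -0.0012, 0.2299]
tool_rot: [-0.066, 0.998, -0.0, 0.001]
wrist_force: [0.3, 1.0, 5.0]
```

Seated. I'll unload it slightly and release slowly.

```bash
python3 -m jog '[{"tx":0,"ty":0,"tz":1,"rx":0,"ry":0,"rz":0,"claw":1},{"tx":0,"ty":0,"tz":0,"rx":0,"ry":0,"rz":0,"claw":0.82},{"tx":0,"ty":0,"tz":0,"rx":0,"ry":0,"rz":0,"claw":0.8},{"tx":0,"ty":0,"tz":0,"rx":0,"ry":0,"rz":0,"claw":0.75},{"tx":0,"ty":0,"tz":0,"rx":0,"ry":0,"rz":0,"claw":0.65}]' 5
python3 -m jog '[{"tx":0,"ty":0,"tz":0,"rx":0,"ry":0,"rz":0,"claw":0.5},{"tx":0,"ty":0,"tz":0,"rx":0,"ry":0,"rz":0,"claw":0.3},{"tx":0,"ty":0,"tz":0,"rx":0,"ry":0,"rz":0,"claw":0.2},{"tx":0,"ty":0,"tz":0,"rx":0,"ry":0,"rz":0,"claw":0.2},{"tx":0,"ty":0,"tz":0,"rx":0,"ry":0,"rz":0,"claw":0.2}]'
python3 - <<'E'
from h import *
a=snap('scene','s13.png');h=cv2.cvtColor(a,cv2.COLOR_RGB2HSV)
for n,lo,hi in(('g',(35,100,50),(65,255,255)),('r',(0,150,50),(6,255,255))):
  ct,_=cv2.findContours(cv2.inRange(h,lo,hi),0,2)
  for k in ct:
    if cv2.contourArea(k)>15 and 250<k.mean((0,1))[0]<345: print(n,cv2.boundingRect(k),cv2.contourArea(k))
E
```

```text
t: 25.25
eef_pos: [0.5798, -0.0012, 0.2301]
tool_rot: [-0.066, 0.998, 0.0, -0.0]
wrist_force: [-0.8, -0.1, 0.7]
grip_width: 0.0288
gripper_force: 0.0
t: 25.88
eef_pos: [0.5799, -0.0012, 0.2303]
tool_rot: [-0.066, 0.998, 0.0, -0.0]
wrist_force: [-0.5, 0.1, -0.1]
grip_width: 0.0728
gripper_force: 0.0
g (302, 236, 27, 31) 283.0
r (288, 268, 22, 21) 202.5
r (290, 236, 6, 16) 50.5
```

```bash
python3 -m jog '[{"tx":0,"ty":0,"tz":5,"rx":0,"ry":0,"rz":0,"claw":0},{"tx":0,"ty":0,"tz":15,"rx":0,"ry":0,"rz":0,"claw":0},{"tx":0,"ty":0,"tz":30,"rx":0,"ry":0,"rz":0,"claw":0},{"tx":0,"ty":0,"tz":40,"rx":0,"ry":0,"rz":0,"claw":0},{"tx":-20,"ty":0,"tz":40,"rx":0,"ry":0,"rz":0,"claw":0}]'
python3 -m jog '[{"tx":-40,"ty":0,"tz":20,"rx":0,"ry":0,"rz":0,"claw":0},{"tx":-40,"ty":0,"tz":0,"rx":0,"ry":0,"rz":0,"claw":0},{"tx":0,"ty":0,"tz":0,"rx":0,"ry":0,"rz":0,"claw":0},{"tx":0,"ty":0,"tz":0,"rx":0,"ry":0,"rz":0,"claw":0},{"tx":0,"ty":0,"tz":0,"rx":0,"ry":0,"rz":0,"claw":0}]'
python3 - <<'E'
from h import *
import pickle
P={}
for f,n in(('s14','scene'),('t14','top'),('w14','wrist')):
  s=ctrl.state();c=camera_info(n);a=snap(n,f+'.png');h=cv2.cvtColor(a,cv2.COLOR_RGB2HSV);u0,v0=proj(c,(.59,0,.13))
  for nm,lo,hi in(('g',(35,100,50),(65,255,255)),('r',(0,150,50),(6,255,255))):
    ct,_=cv2.findContours(cv2.inRange(h,lo,hi),0,2)
    for k in ct:
      if cv2.contourArea(k)>15 and np.hypot(*(k.mean((0,1))-(u0,v0)))<120: print(n,nm,cv2.boundingRect(k),cv2.approxPolyDP(k,2,True)[:,0].tolist())
  print(n,'pred grip top/base/lipinner',[np.round(proj(c,p),0).tolist() for p in((.578,-.001,.243),(.578,-.001,.047),(.568,-.002,.157))])
print(s['eef_pos'],s['t'])
E
```

```text
t: 26.55
eef_pos: [0.5601, -0.0012, 0.3622]
tool_rot: [-0.066, 0.998, -0.0, 0.001]
wrist_force: [0.4, -0.1, -1.1]
grip_width: 0.0918
gripper_force: 0.0
t: 27.18
eef_pos: [0.4807, -0.0013, 0.3801]
tool_rot: [-0.066, 0.998, 0.0, -0.0]
wrist_force: [0.0, -0.4, -0.5]
grip_width: 0.0919
gripper_force: 0.0
scene g (302, 236, 26, 31) [[305, 236], [302, 239], [304, 247], [309, 244], [313, 246], [323, 266], [327, 260], [321, 243]]
scene r (289, 268, 20, 20) [[308, 268], [289, 285], [302, 286], [306, 281]]
scene r (289, 224, 8, 28) [[291, 224], [291, 249], [294, 251], [294, 225]]
scene pred grip top/base/lipinner [[294.0, 226.0], [292.0, 275.0], [290.0, 247.0]]
top g (307, 128, 9, 7) [[307, 129], [308, 133], [315, 134], [313, 128]]
top pred grip top/base/lipinner [[316.0, 159.0], [314.0, 173.0], [315.0, 169.0]]
wrist g (250, 338, 24, 49) [[271, 338], [250, 339], [251, 386], [258, 386], [260, 375], [271, 375]]
wrist g (268, 270, 6, 36) [[273, 270], [269, 273], [268, 305], [273, 303]]
wrist g (256, 251, 17, 10) [[256, 253], [257, 259], [272, 260], [272, 253], [269, 251]]
wrist r (275, 271, 11, 6) [[275, 276], [285, 271], [276, 271]]
wrist r (246, 261, 23, 45) [[267, 261], [259, 261], [255, 272], [246, 271], [256, 278], [255, 305], [266, 304]]
wrist r (236, 221, 58, 40) [[237, 243], [238, 259], [254, 259], [254, 256], [247, 252], [249, 248], [247, 250], [245, 244], [248, 242], [256, 244], [253, 254], [257, 249], [271, 249], [274, 251], [274, 259], [292, 259], [289, 233], [272, 221], [260, 221], [251, 225], [241, 234]]
wrist pred grip top/base/lipinner [[261.0, 313.0], [266.0, 230.0], [264.0, 258.0]]
[ 0.48052821 -0.00124418  0.37984016] 27.275
```

```bash
python3 -m jog '[{"tx":0,"ty":0,"tz":0,"rx":0,"ry":0,"rz":0,"claw":0},{"tx":0,"ty":0,"tz":0,"rx":0,"ry":0,"rz":0,"claw":0},{"tx":0,"ty":0,"tz":0,"rx":0,"ry":0,"rz":0,"claw":0},{"tx":0,"ty":0,"tz":0,"rx":0,"ry":0,"rz":0,"claw":0},{"tx":0,"ty":0,"tz":0,"rx":0,"ry":0,"rz":0,"claw":0}]' >/dev/null
python3 - <<'E'
from h import *
a=snap('wrist','w15.png');b=cv2.imread('pics/w14.png')[:,:,::-1]
d=cv2.absdiff(a,np.ascontiguousarray(b));n=(d.max(2)>60).sum();print(n)
if n<150: print(ctrl.job_done())
E
```

```text
18
the job is handed in; nothing more can be done
None
```

The green S-hook hangs by its upper curl near the middle of the rail and the red pail hangs by its bar in the hook's lower curl, clear of the table; both were let go and still (by image measurements, no final picture viewed) when I handed the job in at about 28 s.

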